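Free the router plate's insert ring with the pin spanner

TASK

The dark steel ring let into the aluminium router plate is locked. Take the two-pin spanner that fits it (the longer of the two), set its pins down into the ring's two holes until its bar lies on the ring, turn it anticlockwise (seen from above) to the ring's stop, and let go, leaving the spanner standing upright in the ring. Leave the small spanner where it is.

Things in the scene. Friction and masses are not known exactly. Their poses are not given: they have to be found in the camera images.
- spanner: Long spanner: steel bar 116x30x10, two 8 mm pins 90 apart pointing 20 down from it, upright wooden grip on its middle, 50 along the bar, 18 thick across it. Origin midway between the pin tips, z up, x along the bar: bar underside at 20, its top 30, grip top 95. Either way round is the same. Starts upright, loose on a fixed offcut 34x50x30 high standing between its pins (origin 10 above bench).
- small_spanner: Bystander: same make and grip, but its bar is only 76 mm long and its pins 50 mm apart. It does not fit the ring; leave it alone. It sits on an offcut of its own; the two spanners may change places. Origin and axes as on the long one.
- ring_centre (a point): Centre of the dark ring's top, 48 above bench, 2 below the top of a fixed 260x210 aluminium plate. Ring 123 across, bore 48, 12 thick. This frame turns with the ring: z up, x through both holes, which lie 45 from the centre on +x and -x, 20 wide radially, 24 long around the ring, open 30 deep. Spanner fully down: bar on the ring, its origin 20 below this point. Sizes in mm.
- ring (a joint): Turn of the ring about its vertical axis, rad: 0 locked, grows anticlockwise seen from above to a firm stop at 0.8 (46 degrees), where it is free. Starts between 0 and 0.12. Stiff: 0.12 N m of friction; stays where left. Pins centred in the holes first take up about 8 mm (0.18 rad) of play, so the spanner must turn that much further.

How it is judged (in metres and radians):
On the way:
1. the long spanner's pins are down in the ring's holes, before the ring is turned (horizontal distance between spanner and ring_centre below 0.016 m and z of spanner in the frame of ring_centre below -0.008 m and value of joint ring below 0.4 rad), for 0.1 s.
At the end, for the whole second after the job is handed in: The ring is turned anticlockwise past 0.62 rad (its stop is at 0.8), and the long spanner stands at rest in it, released: within 16 mm of the ring's centre, pins at least 12 mm down in the holes (20 mm when fully down), within 10 degrees of upright (value of joint ring above 0.62 rad and horizontal distance between spanner and ring_centre below 0.016 m and z of spanner in the frame of ring_centre below -0.012 m and angle between spanner's own z axis and vertical below 0.17 rad and linear speed of spanner below 0.02 m/s); the robot touches nothing.
It fails at once if the small spanner is moved more than 30 mm (distance of small_spanner from where it was at the start of the episode above 0.03 m).
It also fails if it takes over 42 s, if anything falls off the work surface, if the arm or the gripper's body presses on something with over 40 N, if the wrist force passes 120 N, or if a joint passes its speed limit or range.

ROBOT

A 7-joint arm with a two-finger parallel gripper is mounted at the origin on the work surface. World frame = base frame: x ahead of the robot, y to its left, z up, the work surface at z = 0. Lengths are in mm, angles in rad, forces in N, time in s.
With the tool pointing down it reaches from about 400 to 875 mm from the base axis. Payload 19.3 kg.
Tool frame: the origin (TCP) lies at the very end of the fingers, on their centre line; the grasp point (between the pads) lies 19 mm behind it; z points along the fingers, x is the direction in which the jaws open and shut, and the axes are right-handed (so a half turn about z gives the same grasp; the last joint's range is limited). The gripper opens to 85 mm and grips with 20 to 120 N. Pads are 22 mm wide; open, the fingers measure 114 mm over their backs; the gripper's body (76 mm by 85 mm) begins 54 mm behind the grasp point. The pads swing forward as they close: fully open they stand 13 mm farther back than shut.
Start: joints at [1.146, 0.521, -0.036, 1.599, 0.021, 1.021, -0.113], TCP at [217.099, -586.074, 231.291] pointing down, gripper open.
Joint ranges: [-2.91, 2.91], [-0.3, 2.13], [-1.5, 1.42], [0.17, 2.43], [-1.26, 4.41], [0.16, 1.93], [-2.52, 2.52]. Speed limits (rad/s): [1.89, 1.89, 2.39, 2.39, 3.01, 3.01, 3.01].

INTERFACE

Orientations are given as a unit quaternion [w, x, y, z].
In Python, from cell import get_obs, get_image, camera_model, sign_off, search_frame, masks_of gives the robot as it stands.
- The arm moves only by the tool jog_arm, never from a script. Its argument "moves" is a list of rows, each a list of 4 numbers: the shift along the tool's x, y, z in cm, then the turn about the tool's z in rad. In form: [[tx, ty, tz, roll], ...]. A call has 1 to 12 rows; each row shifts and turns the pose as measured when the row begins, along the tool's axes as they then stand; what a row does not reach is not made up. A row lasts 1/12 s, in which the tool goes at most 41.7 mm and 7.16 degrees, less where a joint would pass 70% of its speed; a pose out of reach is approached as far as the arm can. A call with a gripper value outside its range is refused whole. "grip" is the finger opening in cm, from 0 to 8.54, set as the call begins (left out, the last holds). The fingers move at their own pace and stop on an object; "squeeze" is the grip in N (left out, the last holds). Time passes only in rows, so rows that do not move let the fingers close. It gives the time, the measured TCP pose, the force and the opening at its end, in the units of the state.
- get_obs(): the state, without advancing time (a new reading comes with each control period).
- get_image(name): name is "scene" or "top" or "wrist"; returns (picture, depth): 400x640x3 uint8, blue, green, red; 400x640 float32, mm along the optical axis (not along the pixel's ray), 0 where there is no reading.
- camera_model(name): a dict with "mtx" (3x3 intrinsics, pixels), "distortion" ([k1, k2, p1, p2, k3] as OpenCV has them; the pictures are not rectified), "world_to_cam" (4x4, takes a point from world to camera coordinates). Camera axes: x right, y up, looking along -z (the intrinsics and any distortion apply to the point x, -y, -z); pixel columns grow to the right and rows downward; lengths in mm; the calibration is good to about 2 mm. A picture is of the moment at which its call begins: read the wrist's pose just before it. camera_model takes no time and is no camera call; for the wrist camera it gives the pose at the moment of the call.
- sign_off(): hands the job in, once; it reports no verdict.
Trained networks look in the newest picture that a camera, given by its name, has taken for a name from the list of things; names that differ only in an ending like _2 or _b are one class to them, and where a whole thing is asked for, a point or a joint stands for the part that bears it (a point fixed in the world has none). Each returns a list of dicts, best first, with "conf" (0 to 1); they miss things now and then, are a little off and sometimes report something else, mostly with a low value. They report only what shows in the picture. A call takes as long as a camera call.
- search_frame(camera, thing): "rect" ([left, top, width, height] in pixels, round what is visible of it).
- masks_of(camera, thing): "region" (400x640 bool, what is visible of it) and "rect" ([left, top, width, height] in pixels, round what is visible of it).
The state is a dict: "clock": time; "joint_pos": joint angles; "joint_velocities": joint speeds; "tau": joint torques, N m; "tcp_pos": TCP position; "eef_rot": TCP orientation; "force": force on the tool from outside, world axes, zero at the start; "moment": the same for the moment, N m; "width": finger opening in mm.
Only numpy, scipy, OpenCV 4.12 (cv2) and the standard library are available. Lean on these libraries where they do the work, as an engineer would, in place of code of your own. Each camera call takes 0.05 s, during which the arm holds its last target.

## Working session

There is one attempt and no reset: what is moved stays moved. The work goes in short steps, Python scripts to look and compute and a tool call to move; the robot and the scene stay as the last step left them, time stands still between calls to the robot, and variables do not carry over. Pictures are saved under pics/ and viewed, and the job is handed in when it is done.

Besides the shell and the picture viewer there is one more tool, called after "Emit:" in YAML: its name, and indented under it one key for each argument. jog_arm: Moves the arm, as the interface text tells. Its arguments: {"type":"object","properties":{"moves":{"type":"array"},"grip":{"type":"number"},"squeeze":{"type":"number"}},"required":["moves"]}

```bash
ls; mkdir -p pics
python3 - <<'E'
from cell import *
import cv2,numpy as np,pickle
o=get_obs();print({k:np.round(v,3).tolist() for k,v in o.items()})
d={}
for n in ["scene","top"]:
    im,dp=get_image(n); d[n]=(im,dp,camera_model(n)); cv2.imwrite(f"pics/{n}0.png",im)
    for t in ["spanner","small_spanner","ring"]:
        r=search_frame(n,t); print(n,t,[(x["conf"],x["rect"]) for x in r])
    print(camera_model(n))
pickle.dump(d,open("d0.pkl","wb"))
print(get_obs()["clock"])
E
```

```text
pics
{'clock': 0.0, 'joint_pos': [1.146, 0.522, -0.036, 1.6, 0.021, 1.021, -0.113], 'joint_velocities': [-0.0, 0.001, -0.0, 0.001, 0.001, 0.001, -0.001], 'tau': [-0.002, -92.712, 1.979, -36.993, 0.018, 0.008, 0.0], 'tcp_pos': [216.981, -585.754, 230.698], 'eef_rot': [-0.0, 0.821, -0.571, -0.001], 'force': [-0.242, -0.185, -0.644], 'moment': [-0.059, 0.008, -0.003], 'width': 85.574}
scene spanner [(0.64, [175.4, 191.9, 37.8, 54.8])]
scene small_spanner [(0.67, [264.6, 196.6, 23.4, 52.5])]
scene ring [(0.67, [394.7, 195.2, 58.3, 27.4])]
{'mtx': array([[447.78894253,   0.        , 311.61944323],
       [  0.        , 447.78894253, 197.51680346],
       [  0.        ,   0.        ,   1.        ]]), 'distortion': array([-0.11933848,  0.        ,  0.        ,  0.        ,  0.        ]), 'world_to_cam': array([[ 2.15459520e-01,  9.76278930e-01, -2.13692950e-02,
        -7.34503363e+01],
       [-5.56359801e-01,  1.40711021e-01,  8.18940889e-01,
         2.32736609e+02],
       [ 8.02521630e-01, -1.64559594e-01,  5.73479880e-01,
        -1.42498579e+03],
       [ 0.00000000e+00,  0.00000000e+00,  0.00000000e+00,
         1.00000000e+00]])}
top spanner [(0.76, [413.5, 187.1, 34.4, 48.7])]
top small_spanner [(0.97, [343.7, 169.5, 21.9, 34.7])]
top ring [(0.94, [193.7, 163.0, 50.9, 49.0])]
{'mtx': array([[476.7953743 ,   0.        , 314.88909674],
       [  0.        , 476.7953743 , 205.56671463],
       [  0.        ,   0.        ,   1.        ]]), 'distortion': array([-0.02338647,  0.        ,  0.        ,  0.        ,  0.        ]), 'world_to_cam': array([[-1.21840078e-02, -9.99805333e-01, -1.55192410e-02,
        -1.76946118e+01],
       [ 9.90916856e-01, -1.41514705e-02,  1.33729283e-01,
        -5.21593611e+02],
       [-1.33922870e-01, -1.37489189e-02,  9.90896378e-01,
        -1.10878143e+03],
       [ 0.00000000e+00,  0.00000000e+00,  0.00000000e+00,
         1.00000000e+00]])}
0.4
```

Run:
```python
import pickle,cv2,numpy as np
d=pickle.load(open("d0.pkl","rb"))
im=d["top"][0]
cv2.imwrite("pics/topcrop.png",cv2.resize(im[140:260,150:480],None,fx=2.4,fy=2.4,interpolation=cv2.INTER_CUBIC))
```

```text
(no output)
```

View pics/scene0.png

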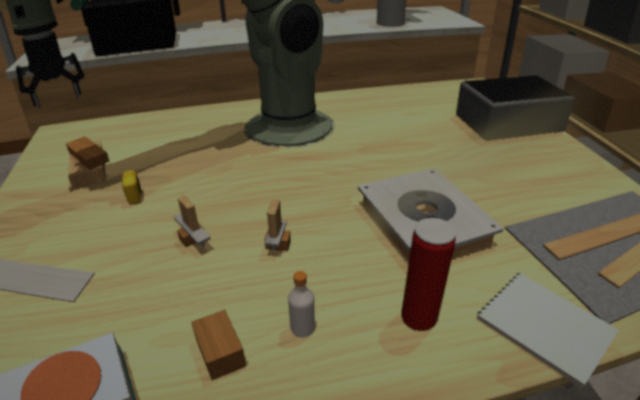

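View pics/top0.png

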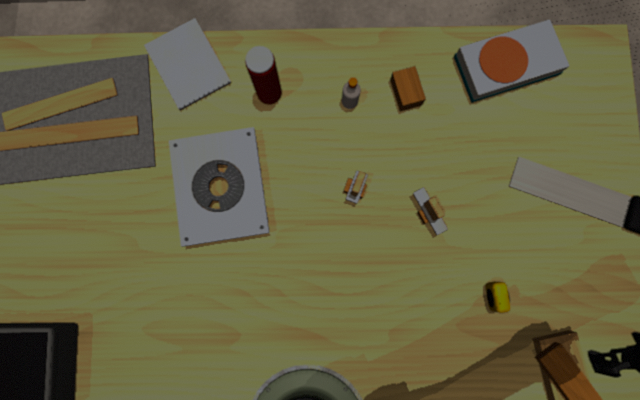

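```bash
sleep 1
```

```text
(no output)
```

View pics/topcrop.png

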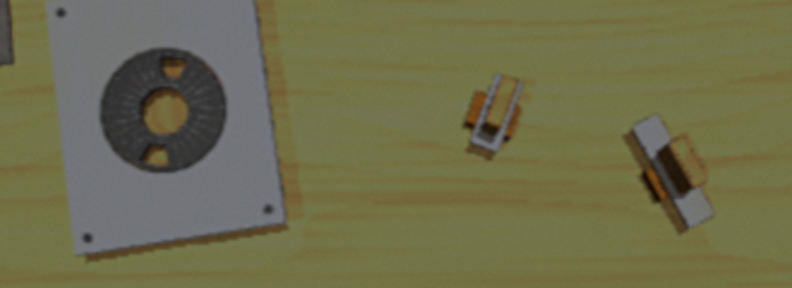

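```bash
cat > h.py <<'E'
import numpy as np,cv2
def ray(cm,uv):
    uv=np.array(uv,float).reshape(-1,1,2)
    n=cv2.undistortPoints(uv,cm["mtx"],cm["distortion"]).reshape(-1,2)
    T=cm["world_to_cam"];R=T[:3,:3];c=-R.T@T[:3,3]
    d=np.c_[n[:,0],-n[:,1],-np.ones(len(n))]@R
    return c,d
def onz(cm,uv,z):
    c,d=ray(cm,uv); return c+d*((z-c[2])/d[:,2])[:,None]
def proj(cm,P):
    T=cm["world_to_cam"];P=np.atleast_2d(P);p=P@T[:3,:3].T+T[:3,3]
    q=p*[1,-1,-1]
    return cv2.projectPoints(q.reshape(-1,1,3),np.zeros(3),np.zeros(3),cm["mtx"],cm["distortion"])[0].reshape(-1,2)
E
python3 - <<'E'
import pickle,numpy as np
from h import *
d=pickle.load(open("d0.pkl","rb"));im,dp,cm=d["top"]
np.set_printoptions(precision=1,suppress=True)
f=lambda c:np.array(c)/2.4+[150,140]-0.3
C=onz(cm,f([(629,133),(660,113),(715,213),(685,234)]),40);print(C,C.mean(0),[np.linalg.norm(C[i]-C[i-1]) for i in range(4)])
m=(C[2]+C[3]-C[0]-C[1]);print("ang",np.arctan2(m[1],m[0]))
S=onz(cm,f([(498,72),(523,80),(497,154),(471,145)]),40);print(S.mean(0),[np.linalg.norm(S[i]-S[i-1]) for i in range(4)])
R=onz(cm,f([(100,109),(227,110),(163,47),(164,173)]),48);print(R,(R[0]+R[1])/2,(R[2]+R[3])/2)
H=onz(cm,f([(173,68),(155,156)]),48);print(H,H.mean(0),np.linalg.norm(H[0]-H[1]),np.arctan2(*(H[0]-H[1])[1::-1]))
P=onz(cm,f([(46,0),(77,256),(286,222)]),50);print(P)
E
```

```text
[[ 542.5 -256.5   40. ]
 [ 562.3 -288.2   40. ]
 [ 461.5 -338.1   40. ]
 [ 441.2 -307.6   40. ]] [ 501.9 -297.6   40. ] [np.float64(113.4692165650553), np.float64(37.3482101365626), np.float64(112.44515240246596), np.float64(36.62770018307199)]
ang -2.6780490039638396
[ 565. -126.   40.] [np.float64(79.04505529115839), np.float64(26.279860676824576), np.float64(79.56281225557163), np.float64(27.314758518759806)]
[[573.3 270.9  48. ]
 [570.3 143.5  48. ]
 [635.6 208.6  48. ]
 [507.9 205.6  48. ]] [571.8 207.2  48. ] [571.8 207.1  48. ]
[[613.9 198.2  48. ]
 [525.  214.8  48. ]] [569.5 206.5  48. ] 90.37646769370453 -0.18551441620255246
[[685.8 328.1  50. ]
 [426.8 289.8  50. ]
 [457.6  84.3  50. ]]
```

Emit:
jog_arm:
  moves:
    - [-1.5,-3.3,0,-0.01]
    - [-1.5,-3.3,0,-0.01]
    - [-1.5,-3.3,0,-0.01]
    - [-1.5,-3.3,0,-0.01]
    - [-1.5,-3.3,0,-0.01]
    - [-1.5,-3.3,0,-0.01]
    - [-1.5,-3.3,0,-0.01]
    - [-1.5,-3.3,0,-0.01]
    - [-1.5,-3.3,0,-0.01]
    - [-1.5,-3.3,0,-0.01]
    - [-1.5,-3.3,0,-0.01]
    - [0,0,0,0]

```text
clock: 1.4
tcp_pos: [495.0, -279.4, 230.3]
eef_rot: [0.0, 0.851, -0.526, 0.001]
force: [0.2, 1.0, -0.2]
width: 86.1
```

```bash
cat > look.py <<'E'
import sys,pickle
from cell import *
from h import *
def look(n,tag):
    o=get_obs(); cm=camera_model(n); im,dp=get_image(n)
    cv2.imwrite(f"pics/{tag}.png",im); pickle.dump((im,dp,cm,o),open(tag+".pkl","wb"))
    return im,dp,cm,o
def yaw(o):
    from scipy.spatial.transform import Rotation as R
    q=np.array(o["eef_rot"]); M=R.from_quat(q[[1,2,3,0]]).as_matrix()
    return M, np.arctan2(M[1,0],M[0,0])
np.set_printoptions(precision=3,suppress=True)
E
python3 - <<'E'
from look import *
im,dp,cm,o=look("wrist","w1")
M,y=yaw(o);print(o["clock"],o["tcp_pos"],y,M[:,2],o["joint_pos"])
print(search_frame("wrist","spanner"))
print(cm["world_to_cam"])
print(proj(cm,[[502,-298,40],[502,-298,105]]))
E
```

```text
1.4 [ 495.002 -279.448  230.312] -1.1073636069551394 [ 0.001 -0.001 -1.   ] [ 0.523  0.435 -0.155  1.749  0.081  0.962 -0.772]
[{'rect': [320.3, 121.6, 27.9, 106.1], 'conf': 0.84}]
[[   0.447   -0.894    0.002 -471.703]
 [   0.854    0.427   -0.297 -265.851]
 [   0.265    0.134    0.955 -472.522]
 [   0.       0.       0.       1.   ]]
[[333.019 177.82 ]
 [336.938 193.924]]
```

View pics/w1.png

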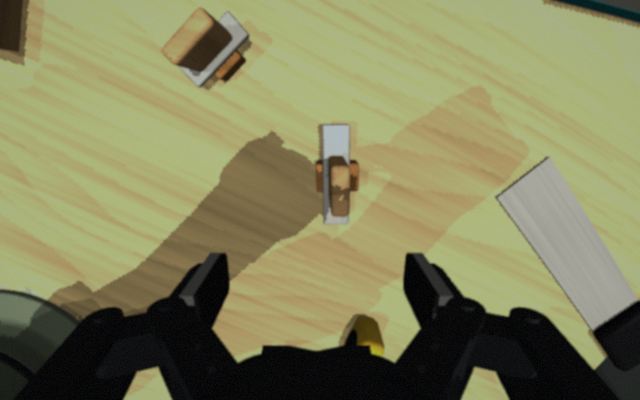

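Run:
```python
from look import *
im,dp,cm,o=pickle.load(open("w1.pkl","rb"))
cv2.imwrite("pics/w1c.png",cv2.resize(im[100:250,270:400],None,fx=4,fy=4,interpolation=cv2.INTER_CUBIC))
C=onz(cm,[(322,124),(350,124),(350,223),(324,223)],40);print(C,C.mean(0),[np.linalg.norm(C[i]-C[i-1]) for i in range(4)])
# depth points
ys,xs=np.mgrid[100:250,300:375];uv=np.c_[xs.ravel(),ys.ravel()]
c,d=ray(cm,uv);P=c+d*dp[ys,xs].ravel()[:,None]
for a,b in [(36,44),(98,110)]:
    m=(P[:,2]>a)&(P[:,2]<b);Q=P[m][:,:2].astype(np.float32);r=cv2.minAreaRect(Q);print(m.sum(),r,Q.mean(0),np.median(P[m][:,2]),cv2.boxPoints(r).tolist())
```

```text
[[ 549.395 -259.964   40.   ]
 [ 562.91  -286.917   40.   ]
 [ 462.279 -341.448   40.   ]
 [ 448.502 -313.822   40.   ]] [ 505.772 -300.538   40.   ] [np.float64(114.36767638423082), np.float64(30.15145972901958), np.float64(114.45601845398882), np.float64(30.870670150080713)]
1458 ((504.04071044921875, -299.7047424316406), (116.45130157470703, 29.78734016418457), 26.96172523498535) [ 516.48 -290.41] 40.176172391868135 [[445.3908996582031, -312.8291015625], [458.8963317871094, -339.37884521484375], [562.6905517578125, -286.58038330078125], [549.18505859375, -260.0306396484375]]
999 ((504.8274230957031, -299.705810546875), (48.92543029785156, 18.288761138916016), 27.44205665588379) [ 505.781 -298.585] 104.8062651831064 [[478.9031066894531, -302.86407470703125], [487.3315124511719, -319.09490966796875], [530.751708984375, -296.54754638671875], [522.3233642578125, -280.31671142578125]]
```

View pics/w1c.png

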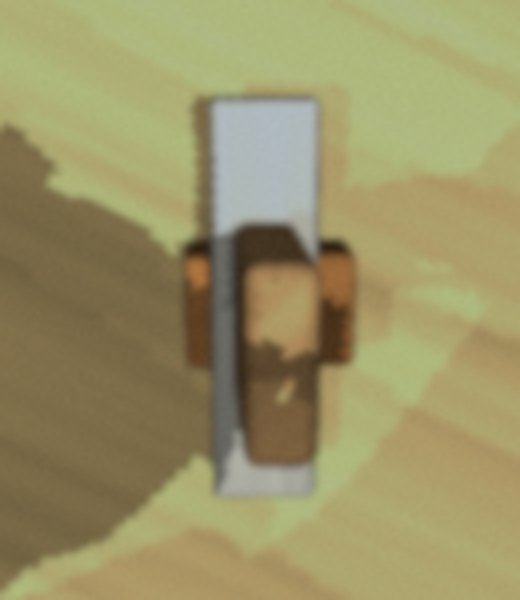

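Emit:
jog_arm:
  moves:
    - [1.12,0.03,0,-0.01]
    - [1.12,0.03,0,0]
    - [0,0,2.5,0]
    - [0,0,3,0]
    - [0,0,2.5,0]
    - [0,0,0,0]
    - [0,0,0,0]
  grip: 6

```text
clock: 2.08
tcp_pos: [499.0, -319.7, 149.2]
eef_rot: [0.004, 0.849, -0.529, 0.003]
force: [-0.5, 0.3, 0.4]
width: 59.9
```

Run:
```python
from look import *
im,dp,cm,o=look("wrist","w2")
M,y=yaw(o);print(o["clock"],o["tcp_pos"],y,o["force"])
ys,xs=np.mgrid[0:400,200:440];uv=np.c_[xs.ravel(),ys.ravel()]
c,d=ray(cm,uv);P=c+d*dp[ys,xs].ravel()[:,None]
for a,b in [(36,44),(98,110)]:
    m=(P[:,2]>a)&(P[:,2]<b)&(np.hypot(P[:,0]-504,P[:,1]+300)<70);Q=P[m][:,:2].astype(np.float32);r=cv2.minAreaRect(Q);print(m.sum(),r,Q.mean(0))
```

```text
2.0833 [ 498.977 -319.749  149.16 ] -1.1140276882699345 [-0.493  0.292  0.437]
2354 ((504.7645263671875, -299.5328674316406), (115.03166198730469, 30.125228881835938), 27.497926712036133) [ 523.694 -293.111]
1901 ((505.164306640625, -299.4719543457031), (48.1890869140625, 18.289812088012695), 27.926687240600586) [ 506.66 -299.1 ]
```

View pics/w2.png

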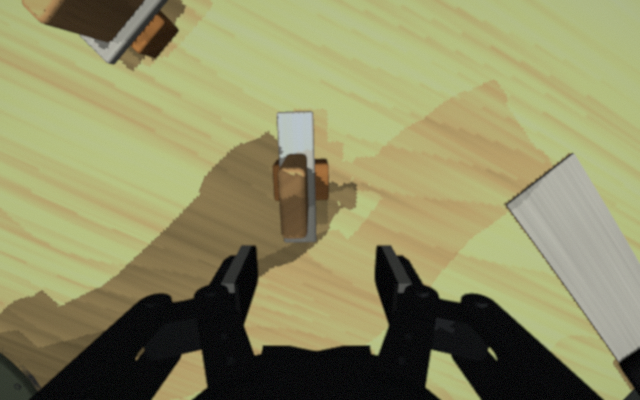

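Emit:
jog_arm:
  moves:
    - [-0.7,-0.7,0,-0.02]
    - [-0.6,-0.5,0,0]
    - [0,0,0,0]
    - [0,0,0,0]
    - [0,0,0,0]

```text
clock: 2.55
tcp_pos: [506.2, -302.7, 154.4]
eef_rot: [0.004, 0.854, -0.52, 0.006]
force: [0.9, -0.4, 0.7]
width: 60.0
```

```bash
cat > st.py <<'E'
from look import *
o=get_obs();M,y=yaw(o);print(o["clock"],o["tcp_pos"],"yaw",y,M[:,2],o["force"],o["moment"],o["joint_velocities"],o["joint_pos"],o["width"])
def rel(p,yw):
    d=M.T@(np.array([p[0],p[1],o["tcp_pos"][2]])-o["tcp_pos"]);print("tool cm",d/10,"roll",y-yw)
if len(sys.argv)>3: rel([float(sys.argv[1]),float(sys.argv[2])],float(sys.argv[3]))
E
python3 st.py 505 -299.5 -1.088
```

```text
2.55 [ 506.161 -302.691  154.39 ] yaw -1.0927464320594282 [ 0.006 -0.012 -1.   ] [ 0.914 -0.441  0.729] [0.039 0.052 0.02 ] [-0.004 -0.014 -0.003 -0.006  0.001  0.005 -0.001] [ 0.533  0.553 -0.14   1.772  0.113  0.813 -0.756] 59.97238738285793
tool cm [-0.337 -0.044 -0.005] roll -0.004746432059428152
```

Emit:
jog_arm:
  moves:
    - [-0.2,0,1.0,0]
    - [-0.1,0,2,0]
    - [0,0,2,0]
    - [0,0,1.5,0]
    - [0,0,0.5,0]
    - [0,0,0,0]
    - [0,0,0,0]

```text
clock: 3.13
tcp_pos: [505.6, -300.8, 81.2]
eef_rot: [0.004, 0.854, -0.519, 0.007]
force: [-1.1, 0.8, 0.1]
width: 60.3
```

```bash
python3 st.py 505 -299.5 -1.088
```

```text
3.1333 [ 505.608 -300.796   81.241] yaw -1.092555561675563 [ 0.009 -0.014 -1.   ] [-1.144  0.802  0.057] [ 0.077  0.044 -0.031] [-0.002  0.005  0.     0.002  0.    -0.003 -0.003] [ 0.519  0.654 -0.126  1.822  0.14   0.661 -0.783] 60.27468739063796
tool cm [-0.143 -0.006 -0.002] roll -0.004555561675562814
```

Emit:
jog_arm:
  moves:
    - [-0.1,0,1.0,0]
    - [-0.05,0,1.0,0]
    - [0,0,0.7,0]
    - [0,0,0,0]
    - [0,0,0,0]

```text
clock: 3.55
tcp_pos: [506.0, -300.3, 53.3]
eef_rot: [0.004, 0.854, -0.52, 0.009]
force: [0.8, -0.6, -0.2]
width: 60.1
```

```bash
python3 st.py 505 -299.5 -1.088
```

```text
3.55 [ 505.992 -300.27    53.313] yaw -1.092829142552259 [ 0.011 -0.015 -1.   ] [ 0.846 -0.623 -0.178] [0.023 0.012 0.027] [-0.001  0.015  0.003  0.005  0.003 -0.009 -0.003] [ 0.512  0.696 -0.118  1.834  0.15   0.603 -0.793] 60.10700197079766
tool cm [-0.114  0.053 -0.002] roll -0.004829142552258858
```

Close.

Emit:
jog_arm:
  moves:
    - [0,0,0,0]
    - [0,0,0,0]
    - [0,0,0,0]
    - [0,0,0,0]
    - [0,0,0,0]
    - [0,0,0,0]
    - [0,0,0,0]
    - [0,0,0,0]
  grip: 0
  squeeze: 70

```text
clock: 4.22
tcp_pos: [506.2, -300.3, 54.3]
eef_rot: [0.003, 0.854, -0.52, 0.009]
force: [0.4, 0.4, -2.6]
width: 17.4
```

```bash
python3 st.py 505 -299.5 -1.088
```

```text
4.2167 [ 506.15  -300.254   54.308] yaw -1.0929058855980642 [ 0.012 -0.015 -1.   ] [ 0.374  0.434 -2.577] [-0.01   0.023 -0.018] [ 0.001 -0.001 -0.001 -0.001  0.001  0.001 -0.   ] [ 0.513  0.695 -0.118  1.834  0.149  0.604 -0.793] 17.39347457065657
tool cm [-0.12   0.067 -0.003] roll -0.0049058855980641525
```

Emit:
jog_arm:
  moves:
    - [0,0,-1,0]
    - [0,0,-2,0]
    - [0,0,-2.5,0]
    - [0,0,-2.5,0]
    - [0,0,-2.5,0]
    - [0,0,-1.5,0]
    - [0,0,-0.5,0]
    - [0,0,0,0]

```text
clock: 4.88
tcp_pos: [503.4, -297.6, 188.1]
eef_rot: [0.003, 0.854, -0.52, 0.008]
force: [0.5, 0.5, -3.7]
width: 17.3
```

```bash
python3 st.py 572 207 -1.756
python3 - <<'E'
from look import *
look("wrist","w3")
E
```

```text
4.8833 [ 503.449 -297.604  188.09 ] yaw -1.0926281830861995 [ 0.011 -0.014 -1.   ] [ 0.518  0.526 -3.676] [ 0.032 -0.055 -0.046] [ 0.002 -0.014 -0.001  0.003 -0.001  0.001  0.001] [ 0.532  0.501 -0.146  1.762  0.104  0.871 -0.754] 17.33196130385296
tool cm [-41.64  -29.308  -0.656] roll 0.6633718169138005
```

View pics/w3.png

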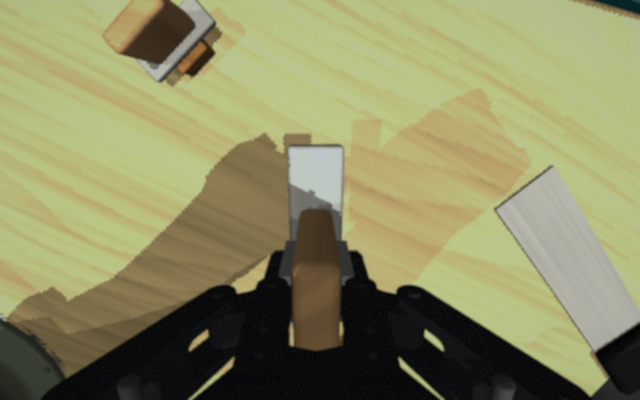

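Emit:
jog_arm:
  moves:
    - [-1.5,-1.0,0,0]
    - [-2.4,-1.7,0,0]
    - [-2.4,-1.7,0,0]
    - [-2.4,-1.7,0,0]
    - [-2.4,-1.7,0,0]
    - [-2.4,-1.7,0,0]
    - [-2.4,-1.7,0,0]
    - [-2.4,-1.7,0,0]
    - [-2.4,-1.7,0,0]
    - [-2.4,-1.7,0,0]
    - [-2.4,-1.7,0,0]
    - [-1.5,-1.0,0,0]

```text
clock: 5.93
tcp_pos: [542.1, 39.1, 168.0]
eef_rot: [0.008, 0.852, -0.523, -0.001]
force: [-0.1, 0.3, -2.4]
width: 17.5
```

```bash
python3 st.py 572 207 -1.756
```

```text
5.9333 [542.117  39.086 168.012] yaw -1.1015570770059249 [-0.01  -0.014 -1.   ] [-0.128  0.321 -2.359] [ 0.049 -0.013  0.03 ] [-0.377  0.083 -0.011 -0.081  0.026  0.036 -0.396] [-0.044  0.483 -0.195  1.861  0.138  0.823 -1.414] 17.487065328881926
tool cm [-13.625 -10.256  -0.261] roll 0.6544429229940751
```

Emit:
jog_arm:
  moves:
    - [-1.8,0,-0.6,0.08]
    - [-1.8,0,-0.6,0.08]
    - [-1.8,0.3,-0.6,0.08]
    - [-1.8,0.3,-0.6,0.08]
    - [-1.6,0.3,-0.4,0.08]
    - [-1.2,0.2,0,0]
    - [-0.5,0,0,0]
    - [0,0,0,0]
    - [0,0,0,0]

```text
clock: 6.68
tcp_pos: [496.8, 146.6, 185.1]
eef_rot: [0.015, 0.727, -0.686, -0.004]
force: [0.7, -0.1, -3.7]
width: 17.0
```

```bash
python3 st.py 572 207 -1.756;python3 - <<'E'
from look import *
look("wrist","w4")
E
```

```text
6.6833 [496.801 146.572 185.087] yaw -1.5119429248953618 [-0.026 -0.016 -1.   ] [ 0.677 -0.087 -3.719] [ 0.025 -0.023  0.04 ] [ 0.001  0.014 -0.002  0.004  0.005 -0.006  0.002] [-0.31   0.428 -0.124  1.899  0.074  0.849 -1.986] 17.04217933336585
tool cm [-5.589 -7.857 -0.296] roll 0.24405707510463825
```

View pics/w4.png

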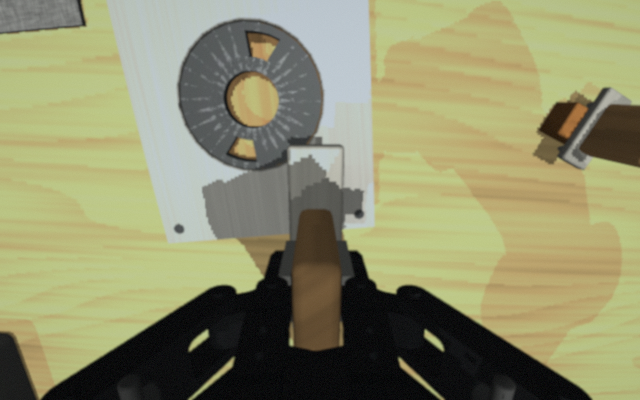

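```bash
cat > ring.py <<'E'
from look import *
def measure(tag,cx=572,cy=207):
    im,dp,cm,o=pickle.load(open(tag+".pkl","rb"))
    ys,xs=np.mgrid[0:400,0:640];uv=np.c_[xs.ravel(),ys.ravel()]
    c,d=ray(cm,uv);P=c+d*dp.ravel()[:,None]; Z=onz(cm,uv,48)
    hsv=cv2.cvtColor(im,cv2.COLOR_BGR2HSV)
    # 48-plane points: dark ring pixels by depth-height 45..49 
    r=np.hypot(Z[:,0]-cx,Z[:,1]-cy)
    deep=(P[:,2]<40)&(dp.ravel()>0)
    img=(deep&(r<60)).reshape(400,640).astype(np.uint8)
    n,l,s,ce=cv2.connectedComponentsWithStats(img)
    for i in range(1,n):
        if s[i,4]<60: continue
        ct,_=cv2.findContours((l==i).astype(np.uint8),cv2.RETR_EXTERNAL,cv2.CHAIN_APPROX_NONE)
        Q=onz(cm,ct[0].reshape(-1,2),48)[:,:2].astype(np.float32)
        print("hole",s[i],ce[i],cv2.minAreaRect(Q),cv2.minEnclosingCircle(Q))
    # ring outline
    v=hsv[...,2]; return im,dp,cm,o,P,Z,img
E
python3 - <<'E'
from ring import *
im,dp,cm,o,P,Z,img=measure("w4")
for R in masks_of("wrist","ring")[:1]:
    m=R["region"].astype(np.uint8);ct=max(cv2.findContours(m,cv2.RETR_EXTERNAL,cv2.CHAIN_APPROX_NONE)[0],key=len)
    Q=onz(cm,ct.reshape(-1,2),48)[:,:2].astype(np.float32);print(R["conf"],cv2.minEnclosingCircle(Q),cv2.fitEllipse(Q))
cv2.imwrite("pics/w4c.png",cv2.resize(im[0:200,150:400],None,fx=3,fy=3,interpolation=cv2.INTER_CUBIC))
# held bar
t=o["tcp_pos"];z=P[:,2]
m=(np.abs(z-(t[2]-44.3+30))<6)&(np.hypot(P[:,0]-t[0],P[:,1]-t[1])<75)
print(np.median(z[m]),cv2.minAreaRect(P[m][:,:2].astype(np.float32)),P[m].mean(0),m.sum())
A=np.c_[P[m][:,:2],np.ones(m.sum())];print(np.linalg.lstsq(A,z[m],rcond=None)[0][:2])
E
```

```text
hole [246  32  33  30 607] [261.064  45.012] ((615.0907592773438, 198.63925170898438), (26.881406784057617, 19.870258331298828), 76.75381469726562) ((617.0173950195312, 197.8451690673828), 14.568069458007812)
hole [ 226   72   53   55 2310] [252.216  98.892] ((571.3211059570312, 205.27218627929688), (45.334312438964844, 45.77682876586914), 3.069733142852783) ((571.4782104492188, 204.84617614746094), 23.652416229248047)
hole [229 137  28  24 439] [243.376 149.287] ((527.8865356445312, 213.15406799316406), (25.728853225708008, 18.390836715698242), 79.99610137939453) ((525.30908203125, 213.30844116210938), 13.699979782104492)
0.68 ((571.4701538085938, 206.34042358398438), 61.92436981201172) ((571.9480590820312, 206.9356231689453), (120.5354232788086, 122.62743377685547), 48.884490966796875)
170.1981561148716 ((495.7942199707031, 147.01312255859375), (113.85693359375, 30.131362915039062), 3.1650331020355225) [532.498 149.132 170.172] 4162
[-0.038 -0.01 ]
```

View pics/w4c.png

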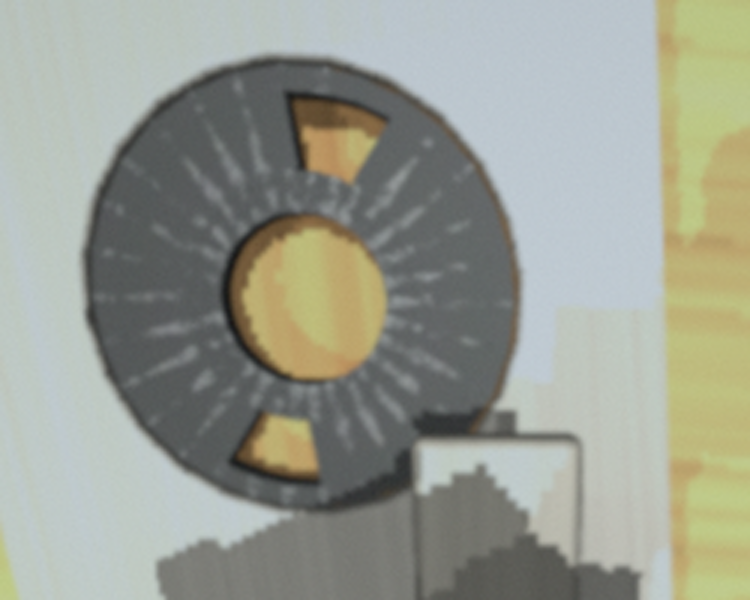

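Emit:
jog_arm:
  moves:
    - [-0.8,-1.2,0,0]
    - [-1.0,-1.5,0,0]
    - [-1.0,-1.5,0,0]
    - [-1.0,-1.5,0,0]
    - [-0.7,-0.9,0,0]
    - [-0.3,-0.4,0,0.08]
    - [0,0,0,0.08]
    - [0,0,0,0.06]
    - [0,0,0,0]
    - [0,0,0,0]

```text
clock: 7.62
tcp_pos: [570.3, 188.2, 179.4]
eef_rot: [-0.018, -0.64, 0.768, 0.001]
force: [-0.0, -0.4, -3.0]
width: 17.1
```

```bash
python3 st.py 573.4 205.9 -1.741
```

```text
7.6167 [570.313 188.229 179.416] yaw -1.751305998619937 [-0.029 -0.02  -0.999] [-0.033 -0.384 -2.976] [ 0.046 -0.076 -0.011] [ 0.01   0.006  0.007  0.001 -0.003  0.001 -0.01 ] [-0.384  0.557 -0.054  1.686  0.044  0.934 -2.209] 17.055913497083864
tool cm [-1.793  0.015 -0.045] roll -0.010305998619936974
```

Emit:
jog_arm:
  moves:
    - [-0.8,0,0,0]
    - [-0.7,0,1.0,0]
    - [-0.1,0,1.5,0]
    - [0,0,1.5,0]
    - [0,0,1.0,0]
    - [0,0,0.5,0]
    - [0,0,0,0]
    - [0,0,0,0]

```text
clock: 8.28
tcp_pos: [572.1, 205.4, 119.0]
eef_rot: [-0.017, -0.644, 0.765, 0.002]
force: [0.9, 0.5, -3.4]
width: 17.5
```

```bash
python3 st.py 573.4 205.9 -1.741
python3 - <<'E'
from look import *
look("wrist","w5")
E
python3 - <<'E'
from ring import *
im,dp,cm,o,P,Z,img=measure("w5",571.5,206.2)
t=o["tcp_pos"];z=P[:,2]
m=(np.abs(z-(t[2]-44.3+30))<6)&(np.hypot(P[:,0]-t[0],P[:,1]-t[1])<75)
print(np.median(z[m]),cv2.minAreaRect(P[m][:,:2].astype(np.float32)),P[m].mean(0),m.sum())
A=np.c_[P[m][:,:2],np.ones(m.sum())];print(np.linalg.lstsq(A,z[m],rcond=None)[0][:2])
E
```

```text
8.2833 [572.057 205.414 118.984] yaw -1.7416548665158675 [-0.029 -0.019 -0.999] [ 0.877  0.534 -3.37 ] [ 0.015 -0.039 -0.048] [-0.002  0.01  -0.001 -0.001  0.001 -0.004  0.005] [-0.406  0.644 -0.058  1.708  0.054  0.826 -2.232] 17.491457624309486
tool cm [-0.071 -0.124 -0.005] roll -0.000654866515867436
hole [293 137  40   8 277] [312.585 140.787] ((622.6144409179688, 197.63829040527344), (27.172224044799805, 4.847509384155273), 80.03961944580078) ((622.9664916992188, 197.5694580078125), 13.59697151184082)
hole [282 192   7  33 158] [285.342 208.095] ((576.7186889648438, 226.63253784179688), (4.498614311218262, 25.523693084716797), 78.50863647460938) ((576.3441162109375, 224.78985595703125), 12.767241477966309)
104.12459255371246 ((571.35888671875, 205.8966522216797), (30.050596237182617, 113.46614837646484), 80.14753723144531) [607.351 199.728 104.078] 4153
[-0.039 -0.011]
```

View pics/w5.png

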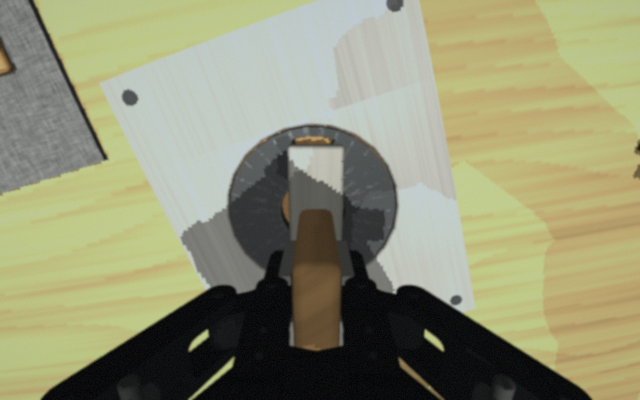

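Emit:
jog_arm:
  moves:
    - [-0.05,-0.1,0.8,0]
    - [-0.05,-0.1,0.9,0]
    - [-0.05,-0.1,0.9,0]
    - [0,0,0.7,0]
    - [0,0,0.4,0]
    - [0,0,0,0]

```text
clock: 8.83
tcp_pos: [575.5, 205.9, 79.6]
eef_rot: [-0.016, -0.644, 0.765, 0.002]
force: [-0.2, -0.3, -2.5]
width: 16.9
```

```bash
python3 st.py 573.4 205.9 -1.741
```

```text
8.8333 [575.5   205.933  79.619] yaw -1.7418760001810902 [-0.027 -0.018 -0.999] [-0.234 -0.34  -2.454] [ 0.081 -0.018  0.024] [ 0.001  0.004 -0.    -0.001  0.001  0.001 -0.   ] [-0.405  0.702 -0.056  1.72   0.06   0.753 -2.236] 16.925092072172028
tool cm [0.039 0.206 0.006] roll -0.0008760001810901308
```

Emit:
jog_arm:
  moves:
    - [0,0.1,0.4,0]
    - [0,0.05,0.3,0]
    - [0,0,0.2,0]
    - [0,0,0,0]

```text
clock: 9.17
tcp_pos: [574.2, 206.5, 72.6]
eef_rot: [-0.015, -0.644, 0.765, 0.001]
force: [0.5, 0.4, -2.4]
width: 17.5
```

```bash
python3 st.py 573.4 205.9 -1.741
```

```text
9.1667 [574.172 206.473  72.645] yaw -1.7419109052034398 [-0.025 -0.017 -1.   ] [ 0.541  0.419 -2.389] [ 0.057 -0.097  0.008] [-0.001 -0.014 -0.001  0.    -0.002  0.002 -0.001] [-0.407  0.71  -0.056  1.728  0.061  0.736 -2.239] 17.459298962456725
tool cm [0.07  0.066 0.003] roll -0.0009109052034397269
```

Emit:
jog_arm:
  moves:
    - [0,0,0.05,-0.05]
    - [0,0,0,-0.06]
    - [0,0,0,-0.06]
    - [0,0,0,-0.06]
    - [0,0,0,-0.06]
    - [0,0,0,-0.06]
    - [0,0,0,-0.06]

```text
clock: 9.75
tcp_pos: [574.2, 207.7, 73.1]
eef_rot: [0.013, 0.791, -0.611, -0.004]
force: [0.0, 0.5, -3.2]
width: 17.5
```

```bash
python3 st.py 573.4 205.9 -0.7
```

```text
9.75 [574.244 207.665  73.141] yaw -1.3157895653057403 [-0.022 -0.016 -1.   ] [ 0.048  0.505 -3.242] [ 0.281  0.009 -0.077] [ 0.132  0.009 -0.201 -0.004  0.186  0.025  0.592] [-0.333  0.712 -0.169  1.724  0.169  0.747 -1.905] 17.5003846651553
tool cm [0.15  0.126 0.005] roll -0.6157895653057404
```

Emit:
jog_arm:
  moves:
    - [0.05,0.05,0.03,-0.06]
    - [0.05,0.05,0.03,-0.06]
    - [0,0,0,-0.06]
    - [0,0,0,-0.06]
    - [0,0,0,-0.06]
    - [0,0,0,-0.06]
    - [0,0,0,-0.06]

```text
clock: 10.33
tcp_pos: [573.3, 208.2, 72.9]
eef_rot: [0.01, 0.906, -0.423, -0.007]
force: [-0.6, 1.3, -2.9]
width: 17.0
```

```bash
python3 st.py 573.4 205.9 -0.7
```

```text
10.3333 [573.273 208.235  72.91 ] yaw -0.874536836691266 [-0.021 -0.013 -1.   ] [-0.64   1.331 -2.93 ] [ 0.16   0.166 -0.065] [ 0.13   0.017 -0.197 -0.003  0.178  0.039  0.603] [-0.254  0.719 -0.286  1.724  0.276  0.763 -1.553] 17.009689842246868
tool cm [0.187 0.14  0.003] roll -0.17453683669126607
```

Emit:
jog_arm:
  moves:
    - [0.05,0.05,0,-0.04]
    - [0.05,0.05,0,-0.04]
    - [0,0,0,-0.04]
    - [0,0,0,-0.04]

```text
clock: 10.67
tcp_pos: [573.2, 207.7, 73.1]
eef_rot: [0.008, 0.937, -0.35, -0.008]
force: [-3.1, 2.4, -2.4]
width: 17.4
```

```bash
python3 st.py 573.4 205.9 -0.7
```

```text
10.6667 [573.178 207.69   73.107] yaw -0.7160567556256633 [-0.021 -0.009 -1.   ] [-3.063  2.443 -2.412] [ 1.067  0.085 -5.206] [ 0.095  0.014 -0.125 -0.005  0.09   0.026  0.37 ] [-0.222  0.723 -0.33   1.724  0.31   0.769 -1.421] 17.395583419647892
tool cm [0.134 0.12  0.001] roll -0.016056755625663333
```

Emit:
jog_arm:
  moves:
    - [0,0,0,0.03]
    - [0,0,0,0.02]
    - [0,0,0,0]
    - [0,0,0,0]

```text
clock: 11.0
tcp_pos: [573.2, 207.6, 73.0]
eef_rot: [0.007, 0.925, -0.379, -0.009]
force: [-1.4, 1.1, -4.8]
width: 17.1
```

```bash
python3 st.py 573.4 205.9 -0.7
```

```text
11.0 [573.216 207.608  73.026] yaw -0.778068313132269 [-0.022 -0.005 -1.   ] [-1.401  1.066 -4.774] [ 0.66  -0.043 -2.456] [-0.     0.     0.003  0.002 -0.007 -0.003 -0.016] [-0.229  0.722 -0.317  1.725  0.294  0.765 -1.467] 17.123296790452187
tool cm [0.133 0.109 0.   ] roll -0.07806831313226903
```

Emit:
jog_arm:
  moves:
    - [0,0,0,0.03]
    - [0,0,0,0.01]
    - [0,0,0,0]
    - [0,0,0,0]

```text
clock: 11.33
tcp_pos: [573.2, 207.7, 73.0]
eef_rot: [0.007, 0.917, -0.398, -0.009]
force: [-1.0, -0.1, -4.8]
width: 17.6
```

```bash
python3 st.py 573.4 205.9 -0.7
```

```text
11.3333 [573.177 207.722  72.992] yaw -0.8181251385959499 [-0.021 -0.006 -1.   ] [-1.046 -0.067 -4.765] [ 0.298 -0.165 -1.061] [-0.002 -0.003  0.002  0.001  0.005  0.001 -0.001] [-0.237  0.72  -0.305  1.726  0.285  0.762 -1.501] 17.608005562437597
tool cm [0.148 0.108 0.001] roll -0.11812513859594997
```

Small enough; open the fingers.

Emit:
jog_arm:
  moves:
    - [0,0,0,0.015]
    - [0,0,0,0]
    - [0,0,0,0]
    - [0,0,0,0]
    - [0,0,0,0]
    - [0,0,0,0]
    - [0,0,0,0]
  grip: 5.5

```text
clock: 11.92
tcp_pos: [574.0, 208.0, 74.1]
eef_rot: [0.007, 0.915, -0.402, -0.007]
force: [0.7, -0.6, -0.3]
width: 54.9
```

```bash
python3 st.py 573.4 205.9 -0.7;  python3 - <<'E'
from look import *
look("wrist","w6")
E
```

```text
11.9167 [573.974 208.025  74.098] yaw -0.8282705404360683 [-0.019 -0.007 -1.   ] [ 0.698 -0.623 -0.252] [0.025 0.006 0.042] [ 0.001 -0.    -0.001  0.     0.001  0.002  0.002] [-0.241  0.718 -0.302  1.725  0.284  0.762 -1.511] 54.917421612310896
tool cm [0.118 0.186 0.003] roll -0.12827054043606834
```

View pics/w6.png

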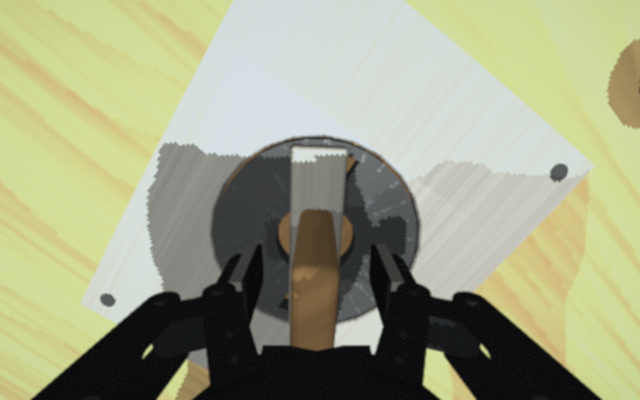

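Emit:
jog_arm:
  moves:
    - [0,0,-1,0]
    - [0,0,-2,0]
    - [0,0,-2.5,0]
    - [0,0,-2.5,0]
    - [0,0,-2.5,0]
    - [0,0.5,-2,0]
    - [0,1.5,-1,0]
    - [0,1.5,0,0]
    - [0,1.5,0,0]
    - [0,1,0,0]
    - [0,0,0,0]
    - [0,0,0,0]

```text
clock: 12.97
tcp_pos: [530.5, 167.6, 224.7]
eef_rot: [0.006, 0.916, -0.401, -0.006]
force: [0.4, 0.1, -0.6]
width: 55.0
```

```bash
python3 st.py 573.4 205.9 -0.7;  python3 - <<'E'
from look import *
look("wrist","w7")
E
python3 - <<'E'
from ring import *
im,dp,cm,o,P,Z,img=measure("w7",571.5,206.2)
z=P[:,2]
for zc in (58,123):
    m=(np.abs(z-zc)<5)&(np.hypot(P[:,0]-571,P[:,1]-206)<68)
    if m.sum()<20: continue
    r=cv2.minAreaRect(P[m][:,:2].astype(np.float32));print(zc,np.median(z[m]),r,m.sum())
    A=np.c_[P[m][:,:2],np.ones(m.sum())];print(np.linalg.lstsq(A,z[m],rcond=None)[0][:2])
E
```

```text
12.9667 [530.491 167.614 224.723] yaw -0.8262001691147428 [-0.015 -0.005 -1.   ] [ 0.375  0.144 -0.565] [-0.048 -0.029  0.048] [ 0.008 -0.017  0.002  0.013 -0.004  0.004  0.007] [-0.146  0.447 -0.363  1.764  0.183  0.981 -1.407] 55.023106641951316
tool cm [ 0.092 -5.749 -0.087] roll -0.12620016911474286
hole [333  70   8  15  60] [335.8    75.633] ((617.6640625, 221.6371307373047), (13.082261085510254, 6.1431684494018555), 38.07398986816406) ((616.8344116210938, 222.6852569580078), 6.6966986656188965)
hole [293 106   8  34 186] [297.339 122.414] ((558.1532592773438, 221.51507568359375), (33.13861846923828, 7.220761775970459), 41.7913818359375) ((560.5579833984375, 218.82469177246094), 16.56941032409668)
hole [330 106   9  35 199] [333.804 123.467] ((584.0696411132812, 192.35594177246094), (34.18706512451172, 7.968957901000977), 40.23183059692383) ((581.7911376953125, 195.04916381835938), 17.093706130981445)
58 58.07568989743993 ((571.2805786132812, 206.88473510742188), (116.1476821899414, 30.15874481201172), 40.23221969604492) 2157
[-0.001 -0.002]
123 122.80911673275747 ((571.407958984375, 206.97705078125), (50.31098556518555, 18.037065505981445), 40.07023620605469) 1398
[-0.004  0.002]
```

View pics/w7.png

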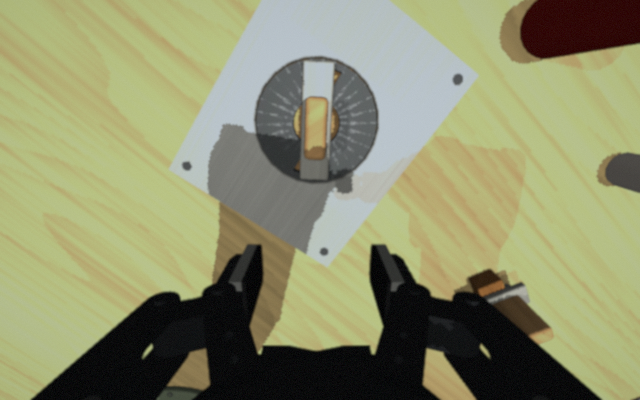

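Run:
```python
from cell import *
im,_=get_image("top")
print(search_frame("top","small_spanner")[:1],get_obs()["joint_velocities"].round(3) if hasattr(get_obs()["joint_velocities"],"round") else "")
sign_off(); print(get_obs()["clock"])
```

```text
[{'rect': [345.9, 169.6, 17.4, 33.3], 'conf': 0.85}] [-0.002  0.008  0.002  0.002 -0.    -0.001 -0.001]
the job is handed in; nothing more can be done
the job is handed in; nothing more can be done
```

I put the long spanner's pins into the ring, turned it anticlockwise about 1.03 rad until it hit a firm stop, then let go and lifted the arm clear. I handed the job in at about 13 s of the 42 s allowed; no verdict was reported.

**Spanner:** Standing in the ring after release, its bar top measured 58.1 mm, against 58 mm when fully down. It was upright to within about 0.3° and about 1 mm from the ring's centre.

**Ring:** There was no direct reading of the ring joint. The wrist moment jumped to about 5 N m at the end of the turn, which points to the stop at 0.8.
- The bar's final angle is 0.87 rad past the holes' starting line. Allowing for the 0.18 rad of play, the ring turned about 0.69 rad.
- The visible edge of a hole gives about the same, 0.7 rad.
- With the 0 to 0.12 rad it started at, the ring should stand between 0.69 and 0.81, above the required 0.62.

**Small spanner:** It still sits on its offcut. Its box in the top view is within a few pixels of where it was: the left edge moved about 2 pixels, and the box is about 4 pixels narrower.

**What disagreed:** The arm overshot on the first moves and the tool picked up a tilt of up to about 2°. I corrected the position from the measured pose and left the tilt.

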